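# Run a pressure transmitter into the burst guard and couple it

### The arm

A 6-joint arm with a two-finger parallel gripper is mounted at the origin on the work surface. World frame = base frame: x ahead of the robot, y to its left, z up, the work surface at z = 0. Lengths are in mm, angles in degrees, forces in N, time in s.
With the tool pointing down it reaches from about 300 to 850 mm from the base axis. Payload 4.2 kg.
Tool frame: the origin (TCP) lies midway between the tips of the shut fingers; the grasp point (between the pads) lies 19 mm behind it; z points along the fingers, y is the direction in which the jaws open and shut (so a half turn about z gives the same grasp; the last joint's range is limited). The gripper opens to 91 mm and grips with 3 to 60 N. Pads are 32 mm wide; open, the fingers measure 118 mm over their backs; the gripper's body (76 mm by 178 mm) begins 60 mm behind the grasp point.
Start: joints at [-75.344, 18.312, 89.639, -0, 72.044, -1.146], TCP at [156.585, -553.285, 213.976] pointing down, gripper open.
Joint ranges: [-177.97, 177.97], [-48.28, 115.42], [12.27, 149.76], [-77.06, 257.06], [2.81, 150.46], [-146.56, 146.56]. Speed limits (degrees/s): [147.25, 147.25, 180, 180, 180, 180].

### API

Orientations are given as [roll, pitch, yaw] about the fixed x, y, z axes, in that order (R = Rz(yaw) Ry(pitch) Rx(roll)).
In Python, from workcell import * gives the robot as it stands.
- The arm moves only by the tool arm_command, never from a script. Its argument "deltas" is text: rows parted by semicolons, each of 7 numbers parted by spaces: the shift along the tool's x, y, z in mm, then the turn, a rotation vector about the tool's x, y, z in degrees, then the finger opening in mm, from 0 to 91.2. In form: x y z wx wy wz hand; .... A call has 1 to 5 rows; each row shifts and turns the commanded pose from where the row before left it, along the tool's axes as they then stand; what a row does not reach is not made up. A row lasts 1/8 s, in which the tool goes at most 62.5 mm and 10.7 degrees, less where a joint would pass 70% of its speed; a pose out of reach is approached as far as the arm can. A call is refused whole if a number of a shift passes 62.5 or a number of a turn 10.7, either way. A call with a gripper value outside its range is refused whole. The fingers move at their own pace and stop on an object; "force" is the grip in N (left out, the last holds). Time passes only in rows, so rows that do not move let the fingers close. It gives the time, the measured TCP pose, the force and the opening at its end, in the units of the state.
- state(): the state, without advancing time (a new reading comes with each control period).
- grab_frame(name): name is "scene" or "top" or "wrist"; returns the picture (400x640x3 uint8, red, green, blue); there is no depth.
- camera_model(name): a dict with "fx", "fy", "cx", "cy" (pixels), "rvec" (rotation vector, rad) and "tvec" (3), from world to camera coordinates, as OpenCV has them; the wrist camera has in their place "mount" (4x4, takes a point from camera to tool coordinates, whose origin is the TCP and whose axes are the flange's). Camera axes: x right, y down, z forward; pixel columns grow to the right and rows downward; lengths in mm; the calibration is good to about 2 mm. The wrist camera is an equidistant fisheye: a pixel r from the principal point sees the ray r / f radians off the axis. A picture is of the moment at which its call begins: read the wrist's pose just before it. camera_model takes no time and is no camera call.
- job_done(): hands the job in, once; it reports no verdict.
The state is a dict: "time_s": time; "qpos": joint angles; "qvel": joint speeds; "effort": joint torques, N m; "ee_pos": TCP position; "ee_rot": TCP orientation; "force": force on the tool from outside, world axes, zero at the start; "torque": the same for the moment, N m; "gripper_width": finger opening in mm.
Only numpy, scipy, OpenCV 4.12 (cv2) and the standard library are available. Lean on these libraries where they do the work, as an engineer would, in place of code of your own. Each camera call takes 0.05 s, during which the arm holds its last target. There are 200 camera calls.

### The job

Lay the steel pressure transmitter from the bench in the V-blocks of the carrier, nose towards the burst guard. Then push the carrier by its knob through the hanging flap of the guard until the transmitter has driven the coupling's sleeve fully home; stop as soon as you feel it bottom, for the coupling must never be pressed with more than about 20 N. Let go and leave the flap hanging shut behind it, the spare fittings and the wrench where they lie.

Things in the scene. Friction and masses are not known exactly. Their poses are not given: they have to be found in the camera images.
- guard: Burst guard, fixed: aluminium base 470 x 116 x 8 mm; on it a clear box, top 92 mm above the bench, its front closed by the hanging flap. Origin on the bench in the middle of the gate plane; x points into the guard, z up. In front an open lane reaches back to x = -215 mm between black rails 63 mm apart, tops 18 mm above the bench. The box is 255 mm deep, a valve block behind it ends at 340 mm.
- flap (a joint): Steel gate flap 86 x 52 mm, 0.11 kg, hinged at its top edge 74 mm above the bench; rad, 0 = hanging shut, up to 1.5 as it swings into the guard. Opens inwards only, rides over what is pushed in (1 to 2 N), falls shut by its weight once the carrier's rear end is 50 mm past the gate; a 24 mm notch in its lower edge clears the push rod.
- sleeve (a joint): Travel (m) of the coupling's brass sleeve, a 34 mm ring on the lane's centre line, 42 mm above the bench, in the guard: 0 = out, 0.006 = home on a hard stop. Moves at about 8 N, stays where left; harmed above 20 N. The hexagon's front face meets it, the nose enters its bore. Its depth is not measured: the free face lies 152 to 182 mm past the gate plane, to be found by feel.
- carrier: Loose aluminium sledge, 0.36 kg, in the lane before the gate: plate 100 x 60 x 10 mm (1.5 mm play to each rail), two 12 mm long 90-degree V-blocks at x = -34 and +22 mm, end wall at x = -50 to -42 mm, top 42 mm above the underside, slotted for the connector, 10 mm push rod back to a knob. Origin: centre of the plate's underside, x to the gate. Loaded it slides at 3 to 5 N.
- cradle (a point): Point of the carrier where the middle of the tube (the transmitter's origin) belongs: on the V-blocks' axis, 34 mm above the carrier's underside, 6 mm behind its origin. There the tube's rear face touches the end wall; up to 6 mm further forward is good too, further back there is no room. Axes as the carrier's.
- knob (a point): Middle of the top face of the carrier's black upright knob: 22 mm in diameter, from 16 to 60 mm above the bench, 200 mm behind the carrier's origin. It may be gripped, or pushed from behind.
- transmitter: Stainless pressure transmitter, 0.2 kg, 118 mm long, lying beside the lane. Origin on its axis at mid-tube, 13 mm above the bench; x to the nose. Tube 26 mm in diameter, x = -36 to 36 mm; hexagon 26 mm across flats to 54 mm; nose 12 mm in diameter to 68 mm; black connector 14 mm in diameter back to -50 mm. At first the nose points within 0.45 rad of the guard's x.
- nose (a point): Tip of the transmitter's nose, on its axis.
- dial_gauge: Bystander: dial gauge 63 mm in diameter, 29 mm high, lying face up with its brass stem to the side. Leave alone.
- wrench: Bystander: steel wrench 150 mm long, lying. Leave alone.
- adapter: Bystander: brass hexagon adapter 24 mm across flats, 30 mm high, standing. Leave alone.
- gate (a point): Middle of the gate at the lane's floor, on which the carrier slides, 8 mm above the bench; axes as the guard's. Gate posts at y = +-46 to 58 mm, lintel 80 to 92 mm above the bench.
Things that resemble listed ones, but are neither listed nor needed, are in the scene too. What is shaped like the transmitter but green is not meant.

How it is judged (in metres and radians):
On the way, in this order (a step that is already met when the one before it is completed fails the run):
1. the transmitter lies in the carrier's V-blocks, nose towards the guard, let go, the carrier still in front of the gate (x of nose in the frame of carrier between 0.058 and 0.072 m and z of transmitter in the frame of carrier between 0.031 and 0.037 m and angle between the x axis of transmitter and the x axis of carrier, either way round below 0.07 rad and contact force between the fingers and transmitter below 0.1 N and x of carrier in the frame of guard below -0.05 m), for 0.2 s.
2. the carrier with the transmitter pushes the flap open (value of joint flap above 0.7 rad and x of nose in the frame of guard above 0.03 m), for 0.1 s.
3. the coupling's sleeve is driven home (value of joint sleeve above 0.0045 m), for 0.1 s.
At the end, for the whole second after the job is handed in: Sleeve at least 4.5 mm of its 6 mm back, flap hanging shut (under 0.06 rad) behind the carrier inside the guard, transmitter in the V-blocks nose forward (height within 3 mm, at most 4 mm behind or 10 mm ahead of its place, aligned within 0.07 rad), all at rest (value of joint sleeve above 0.0045 m and value of joint flap below 0.06 rad and x of carrier in the frame of guard above 0.1 m and x of nose in the frame of carrier between 0.058 and 0.072 m and z of transmitter in the frame of carrier between 0.031 and 0.037 m and angle between the x axis of transmitter and the x axis of carrier, either way round below 0.07 rad and linear speed of each of carrier, transmitter below 0.01 m/s); the robot touches nothing.
It fails at once if the coupling's sleeve is pressed with more than 22 N (contact force between sleeve and anything else above 22 N).
It fails at once if a bystander is moved more than 15 mm (distance of any of dial_gauge, wrench, adapter from where it was at the start of the episode above 0.015 m).
It also fails if it takes over 72 s, if anything falls off the work surface, if the arm or the gripper's body presses on something with over 40 N, if the wrist force passes 120 N, or if a joint passes its speed limit or range.

## Working session

There is one attempt and no reset: what is moved stays moved. The work goes in short steps, Python scripts to look and compute and a tool call to move; the robot and the scene stay as the last step left them, time stands still between calls to the robot, and variables do not carry over. Pictures are saved under pics/ and viewed, about 8 in all and at most 12, crops included, and the job is handed in when it is done.

Besides the shell and the picture viewer there is one more tool, called after "Call:" as name(argument=value, ...) on one line, values as JSON. arm_command: Moves the arm, as the interface text tells. Its arguments: {"type":"object","properties":{"deltas":{"type":"string"},"force":{"type":"number"}},"required":["deltas"]}

```bash
mkdir -p pics
cat > h.py <<'E'
from workcell import *
import numpy as np, cv2
from scipy.spatial.transform import Rotation as R
def ray(name,u,v,st=None):
    m=camera_model(name)
    if name!="wrist":
        Rm=cv2.Rodrigues(np.array(m["rvec"],float))[0];t=np.array(m["tvec"],float).ravel()
        d=Rm.T@np.array([(u-m["cx"])/m["fx"],(v-m["cy"])/m["fy"],1]);return -Rm.T@t,d/np.linalg.norm(d)
    a=np.array([(u-m["cx"])/m["fx"],(v-m["cy"])/m["fy"]]);th=np.linalg.norm(a);
    d=np.r_[a/max(th,1e-9)*np.sin(th),np.cos(th)]
    M=np.array(m["mount"]);T=R.from_euler('xyz',st["ee_rot"],degrees=True).as_matrix()
    return np.array(st["ee_pos"])+T@M[:3,3],T@M[:3,:3]@d
def onz(name,u,v,z,st=None):
    o,d=ray(name,u,v,st);return (o+d*(z-o[2])/d[2]).round(1)
def save(name,fn):
    f=grab_frame(name);cv2.imwrite(fn,f[:,:,::-1]);return f
E
python3 - <<'E'
from h import *
s=state();print(s)
a=save("scene","pics/s0.png");b=save("top","pics/t0.png")
for n in("scene","top","wrist"):print(n,camera_model(n))
E
```

```text
{'time_s': 0.0, 'qpos': array([-7.53451760e+01,  1.83502892e+01,  8.97052417e+01, -6.45551466e-05,
        7.20439082e+01, -1.14633248e+00]), 'qvel': array([-0.00563186, -0.00027091,  0.01209136, -0.00894385, -0.04503582,
        0.02030342]), 'effort': array([-2.27105964e-03, -4.12461734e+01, -2.31975228e+01,  7.23268348e-02,
        4.58121684e-02, -1.53361298e-04]), 'ee_pos': array([ 156.44250969, -552.79074953,  213.14172367]), 'ee_rot': array([-1.79900580e+02, -1.92800677e-03,  1.58011748e+01]), 'force': array([-0.51278807,  0.38946971,  0.22965399]), 'torque': array([-0.01040622,  0.02444783,  0.02035078]), 'gripper_width': 91.00768780095432}
scene {'fx': 450.87715506371745, 'fy': 450.87715506371745, 'cx': 327.586965335764, 'cy': 199.44842935661887, 'rvec': array([ 1.88924207,  1.65474628, -0.6185503 ]), 'tvec': array([ -44.1744761 , -395.42948267, 1429.20027753])}
top {'fx': 456.83819178305924, 'fy': 456.83819178305924, 'cx': 323.4401457202161, 'cy': 205.25787987244408, 'rvec': array([ 2.15854922, -2.19893118,  0.05343639]), 'tvec': array([   3.63738399,  607.87177845, 1138.17173986])}
wrist {'fx': 309.70691628693146, 'fy': 309.70691628693146, 'cx': 320.7603817167333, 'cy': 200.81710453128943, 'mount': array([[-4.80541878e-04, -9.71409632e-01, -2.37409133e-01,
         6.58384586e+01],
       [ 9.99999734e-01, -3.36719047e-04, -6.46350977e-04,
        -1.57566815e-01],
       [ 5.47931388e-04, -2.37409380e-01,  9.71409536e-01,
        -1.70487399e+02],
       [ 0.00000000e+00,  0.00000000e+00,  0.00000000e+00,
         1.00000000e+00]])}
```

View pics/t0.png

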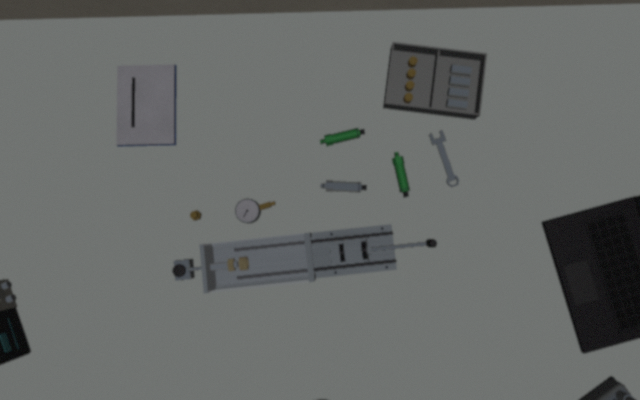

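View pics/s0.png

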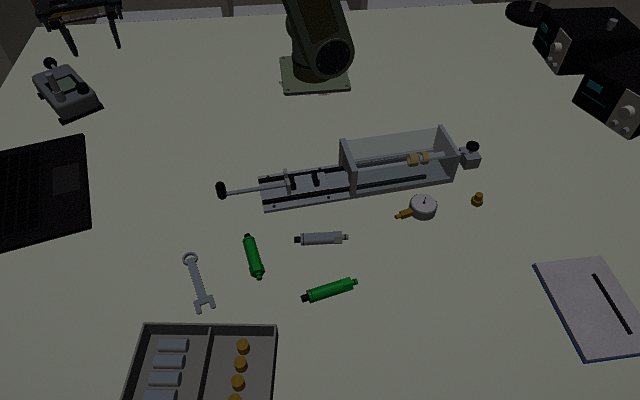

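The steel transmitter is at top (344,186), with the nose at (323,186) and the black connector at (363,187). The look-alikes are the two green ones at (342,136) and (401,174), plus the tray tubes at (460,85). The grey one is what's meant. The guard's gate is at about (310,258), with its inside to the left, and the knob is at (432,243). Next I'll take one close crop and measure.

Run:
```python
from h import *
f=cv2.imread("pics/t0.png");g=f[165:300,190:450]
g=cv2.convertScaleAbs(cv2.resize(g,None,fx=3,fy=3,interpolation=cv2.INTER_CUBIC),alpha=2)
cv2.imwrite("pics/c1.png",g)
for n,u,v,z in [("nose",323,186,13),("conn",364,187,13),("knob",432,243,60),("gate",310,258,92),("adapter",196,215,30),("gauge",248,210,29),("c1",392,228,8),("c2",396,270,8)]:print(n,onz("top",u,v,z))
for n,u,v,z in [("nose",347,237,13),("conn",296,239,13),("knob",221,184,60)]:print(n,onz("scene",u,v,z))
```

```text
nose [657.7  -7.3  13. ]
conn [ 653.1 -111.9   13. ]
knob [ 508.4 -269.9   60. ]
gate [478.8  25.1  92. ]
adapter [588.7 314.3  30. ]
gauge [598.9 182.7  29. ]
c1 [ 547.3 -181.     8. ]
c2 [ 440.9 -188.2    8. ]
nose [657.9  -3.8  13. ]
conn [ 649.2 -114.7   13. ]
knob [ 508.5 -270.4   60. ]
```

View pics/c1.png

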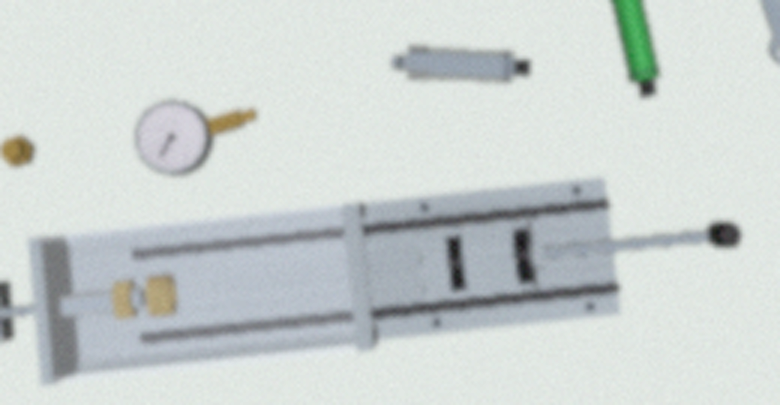

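```bash
cat >> h.py <<'E'
def plan(target,yaw,n,st=None):
    "rows from current state to xyz/yaw, tool down"
    st=st or state();p=np.array(st["ee_pos"],float);T=R.from_euler('xyz',st["ee_rot"],degrees=True)
    G=R.from_euler('xyz',[180,0,yaw],degrees=True);w=(T.inv()*G).as_rotvec(degrees=True)
    d=(np.array(target)-p)/n;rows=[]
    for i in range(n):
        Ti=T*R.from_rotvec(w*i/n,degrees=True);s=Ti.inv().apply(d)
        rows.append(" ".join("%.1f"%x for x in np.r_[s,w/n]))
    print(";\n".join(rows))
E
python3 - <<'E'
from h import *
f=cv2.imread("pics/t0.png").astype(int)
g=f[165:205,315:372]
bg=np.median(g.reshape(-1,3),0);m=(np.abs(g-bg).sum(2)>45).astype(np.uint8)
n,l,s,c=cv2.connectedComponentsWithStats(m);i=1+np.argmax(s[1:,4]);ys,xs=np.nonzero(l==i)
P=np.array([onz("top",x+315,y+165,13) for x,y in zip(xs,ys)])[:,:2]
mu=P.mean(0);w,v=np.linalg.eigh(np.cov((P-mu).T));a=v[:,1]*np.sign(v[1,1]);q=(P-mu)@a
print("n",len(P),"mu",mu,"yaw",np.degrees(np.arctan2(a[1],a[0])),"ext",q.min(),q.max())
print("origin from ext mid", mu+a*((q.min()+q.max())/2-9))
def c(u,v):return 190+u/3-1/3,165+v/3-1/3
for A,B in [((608,203),(365,229)),((617,287),(375,315))]:
    p=onz("top",*c(*A),18);q=onz("top",*c(*B),18);print(p,q,np.degrees(np.arctan2(*(q-p)[[1,0]])))
print("front V",onz("top",*c(456,263),30),"wall",onz("top",*c(524,255),45))
plan([655,-90,150],87.5,12)
E
```

```text
n 465 mu [656.21311828 -58.87827957] yaw 86.30329336186074 ext -58.6046188745973 59.43133726713028
origin from ext mid [655.65949506 -67.44705437]
[ 536.2 -180.2   18. ] [518.   24.7  18. ] 95.07590869312446
[ 465.8 -185.8   18. ] [445.9  17.4  18. ] 95.59331552266448
front V [488.6 -51.2  30. ] wall [ 494.7 -106.8   45. ]
50.5 -25.8 5.3 -0.0 -0.0 -6.0;
52.9 -20.4 5.3 -0.0 -0.0 -6.0;
54.7 -14.8 5.3 -0.0 -0.0 -6.0;
56.0 -9.0 5.3 -0.0 -0.0 -6.0;
56.6 -3.1 5.3 -0.0 -0.0 -6.0;
56.6 2.8 5.3 -0.0 -0.0 -6.0;
56.0 8.7 5.3 -0.0 -0.0 -6.0;
54.8 14.4 5.3 -0.0 -0.0 -6.0;
53.0 20.1 5.3 -0.0 -0.0 -6.0;
50.6 25.5 5.3 -0.0 -0.0 -6.0;
47.7 30.6 5.3 -0.0 -0.0 -6.0;
44.3 35.4 5.3 -0.0 -0.0 -6.0
```

Call:
arm_command(deltas="50.5 -25.8 5 0 0 -6 91; 52.9 -20.4 5 0 0 -6 91; 54.7 -14.8 5 0 0 -6 91; 56 -9 5 0 0 -6 91; 56.6 -3.1 5 0 0 -6 91")

```text
time_s: 0.72
ee_pos: [365.2, -358.8, 188.5]
ee_rot: [-180.0, 0.0, 46.0]
force: [1.1, -1.5, 1.0]
gripper_width: 91.1
```

Call:
arm_command(deltas="56.6 2.8 5 0 0 -6 91; 56 8.7 5 0 0 -6 91; 54.8 14.4 5 0 0 -6 91; 53 20.1 5 0 0 -6 91; 50.6 25.5 5 0 0 -6 91")

```text
time_s: 1.35
ee_pos: [572.4, -165.5, 163.4]
ee_rot: [-180.0, 0.0, 76.0]
force: [0.8, -1.4, 0.6]
gripper_width: 90.8
```

Call:
arm_command(deltas="47.7 30.6 5 0 0 -6 91; 44.3 35.4 5 0 0 -6 91; 0 0 0 0 0 0 91; 0 0 0 0 0 0 91")

```text
time_s: 1.85
ee_pos: [653.4, -89.5, 153.2]
ee_rot: [-179.9, 0.0, 87.8]
force: [-0.1, -0.9, 0.3]
gripper_width: 91.3
```

Run:
```python
from h import *
import pickle
s=state();print(s["time_s"],s["ee_pos"],s["ee_rot"],s["force"]);f=save("wrist","pics/w1.png");pickle.dump({k:s[k] for k in("ee_pos","ee_rot")},open("w1.pkl","wb"))
cv2.imwrite("pics/w1b.png",cv2.convertScaleAbs(f[:,:,::-1],alpha=2))
```

```text
1.85 [653.35326244 -89.53460357 153.23628363] [-1.79891056e+02  2.47852379e-02  8.78015479e+01] [-0.11203837 -0.88396977  0.27710351]
```

View pics/w1b.png

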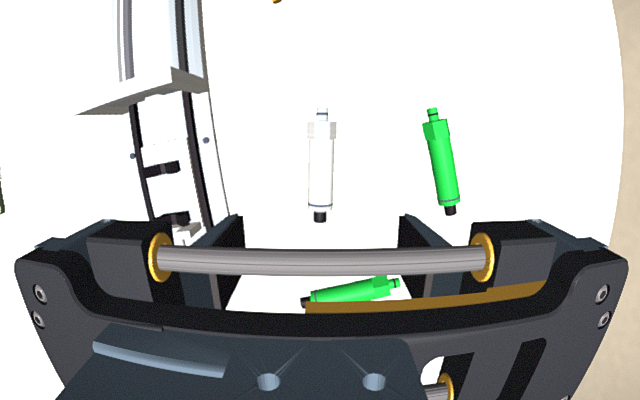

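The wrist view shows the steel transmitter with its nose tip at (322,108), hexagon front at (322,121), tube rear at (320,209) and connector end at (320,221). The lane is on the left, with V-blocks at about (162,169) and (176,217).

Run:
```python
from h import *
import pickle
s=pickle.load(open("w1.pkl","rb"))
for n,u,v,z in [("nose",322,108,13),("hexfront",322,122,13),("hexback",321.5,138,13),("tuberear",320,208,13),("conn",320,221,13),("V1",162,169,35),("V2",176,217,40)]:print(n,onz("wrist",u,v,z,s))
```

```text
nose [656.9  -4.4  13. ]
hexfront [656.3 -18.5  13. ]
hexback [655.2 -34.5  13. ]
tuberear [ 650.9 -106.5   13. ]
conn [ 650.3 -120.7   13. ]
V1 [490.  -53.5  35. ]
V2 [ 501.9 -103.8   40. ]
```

Run:
```python
from h import *
plan([653.5,-70.5,4],86.7,5)
```

```text
3.9 -0.0 29.9 -0.0 0.0 0.2;
3.9 -0.1 29.9 -0.0 0.0 0.2;
3.9 -0.1 29.9 -0.0 0.0 0.2;
3.9 -0.1 29.9 -0.0 0.0 0.2;
3.9 -0.1 29.9 -0.0 0.0 0.2
```

Call:
arm_command(deltas="7 0 30 0 0 0.5 91; 6 0 40 0 0 0.3 91; 6 0 40 0 0 0.3 91; 0 0 25 0 0 0 91; 0 0 10 0 0 0 91")

```text
time_s: 2.52
ee_pos: [653.2, -71.6, 7.8]
ee_rot: [-179.8, 0.0, 86.6]
force: [0.0, 0.0, -0.0]
gripper_width: 91.1
```

Call:
arm_command(deltas="0 0 0 0 0 0 91; 0 0 4 0 0 0 91; 0 0 0 0 0 0 91")

```text
time_s: 2.9
ee_pos: [655.3, -70.7, 5.8]
ee_rot: [179.9, 0.0, 86.7]
force: [-0.2, 0.2, -0.1]
gripper_width: 90.9
```

Call:
arm_command(deltas="0 0 2.5 0 0 0 91; 0 0 0 0 0 0 24; 0 0 0 0 0 0 20; 0 0 0 0 0 0 20; 0 0 0 0 0 0 20", force=25)

```text
time_s: 3.52
ee_pos: [655.0, -70.4, 2.5]
ee_rot: [180.0, 0.0, 86.7]
force: [-0.2, -0.0, 0.2]
gripper_width: 54.0
```

Call:
arm_command(deltas="0 0 0 0 0 0 20; 0 0 0 0 0 0 20")

```text
time_s: 3.78
ee_pos: [655.0, -70.4, 2.4]
ee_rot: [180.0, 0.0, 86.7]
force: [0.6, -0.1, -0.0]
gripper_width: 33.6
```

Call:
arm_command(deltas="0 0 0 0 0 0 20; 0 0 0 0 0 0 20; 0 0 0 0 0 0 20; 0 0 -10 0 0 0 20; 0 0 -30 0 0 0 20")

```text
time_s: 4.4
ee_pos: [653.6, -70.3, 41.4]
ee_rot: [-179.8, -0.0, 86.7]
force: [0.3, -0.3, -1.7]
gripper_width: 25.5
```

Call:
arm_command(deltas="0 0 -50 0 0 0 20; 0 0 -50 0 0 0 20; 0 0 0 0 0 0 20; 0 0 0 0 0 0 20")

```text
time_s: 4.9
ee_pos: [654.3, -70.3, 142.1]
ee_rot: [-179.9, 0.0, 86.7]
force: [0.5, 0.3, -2.0]
gripper_width: 25.4
```

Run:
```python
from h import *
u=np.r_[np.cos(np.radians(95.3)),np.sin(np.radians(95.3))]
k=np.array([508.4,-269.9]);print("cradle",k+200*u-6*u)
plan([492,-74,140],95.3,5)
```

```text
cradle [490.48010604 -76.72940855]
-2.6 -32.4 0.5 -0.0 -0.0 -1.7;
-1.6 -32.4 0.4 -0.0 -0.0 -1.7;
-0.7 -32.5 0.4 -0.0 -0.0 -1.7;
0.3 -32.5 0.4 -0.0 -0.0 -1.7;
1.3 -32.4 0.4 -0.0 -0.0 -1.7
```

Call:
arm_command(deltas="-20 -32 0 0 0 -1.7 20; -20 -32 0 0 0 -1.7 20; -20 -32 0 0 0 -1.7 20; -18 -32 0 0 0 -1.7 20; -18 -32 0 0 0 -1.7 20")

```text
time_s: 5.52
ee_pos: [492.7, -166.7, 140.5]
ee_rot: [-179.8, -0.1, 95.3]
force: [-0.8, 0.1, -1.3]
gripper_width: 25.5
```

Call:
arm_command(deltas="0 0 0 0 0 0 20; 0 0 0 0 0 0 20; 0 0 0 0 0 0 20")

```text
time_s: 5.9
ee_pos: [495.6, -166.2, 141.9]
ee_rot: [-180.0, -0.0, 95.2]
force: [-0.4, -0.7, -1.3]
gripper_width: 25.5
```

Run:
```python
from h import *
import pickle
s=state();print(s["time_s"],s["ee_pos"],s["ee_rot"],s["force"]);f=save("wrist","pics/w2.png");pickle.dump({k:s[k] for k in("ee_pos","ee_rot")},open("w2.pkl","wb"))
g=f[0:260,190:450,::-1]
cv2.imwrite("pics/w2b.png",cv2.convertScaleAbs(cv2.resize(g,None,fx=2.3,fy=2.3,interpolation=cv2.INTER_CUBIC),alpha=1.3))
```

```text
5.9 [ 495.62476058 -166.17744892  141.85281495] [-1.79966827e+02 -2.24776562e-02  9.52418458e+01] [-0.36684642 -0.70803993 -1.31452495]
```

View pics/w2b.png

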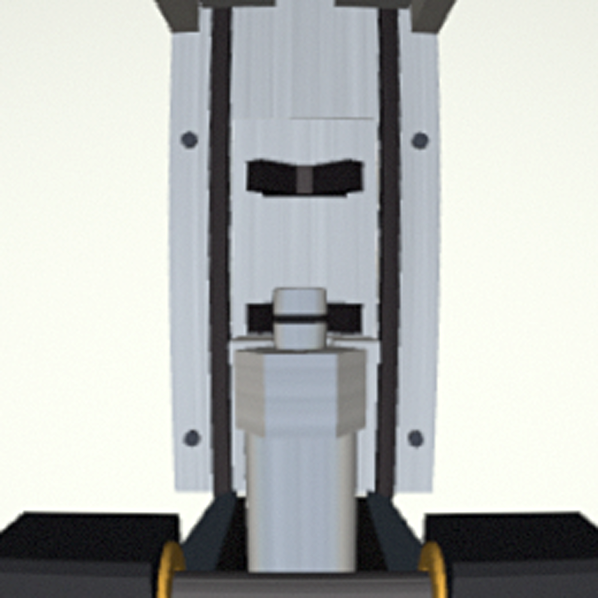

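Run:
```python
from h import *
import pickle
s=pickle.load(open("w2.pkl","rb"));p=np.array(s["ee_pos"])
u=np.r_[np.cos(np.radians(95.3)),np.sin(np.radians(95.3))];n=np.r_[-u[1],u[0]]
def L(name,a,b,z):
    q=onz("wrist",190+a/2.3,b/2.3,z,s);print(name,q,"along",round((q-p)[:2]@u,1),"lat(left)",round((q-p)[:2]@n,1))
za=p[2]+10.6
L("plate front",305,117,18);L("Vfl",247,163,45);L("Vfr",363,163,45)
L("V2l",247,305,45);L("V2r",362,305,45)
L("wall top front",305,338,50);L("wall rear",305,349,50)
L("railL",222,200,18);L("railR",388,200,18);L("railL",222,450,18);L("railR",390,450,18)
L("nose",300,289,za);L("hexfront centre",300,348,za+13);L("hexback",302,437,za+13)
L("tube l",247,500,za);L("tube r",356,500,za);L("noseL",273,310,za);L("noseR",327,310,za)
print(za)
```

```text
plate front [483.8 -26.5  18. ] along 140.2 lat(left) -1.1
Vfl [464.5 -53.   45. ] along 115.6 lat(left) 20.5
Vfr [507.4 -49.   45. ] along 115.6 lat(left) -22.5
V2l [ 469.3 -106.7   45. ] along 61.7 lat(left) 20.7
V2r [ 512.1 -102.8   45. ] along 61.6 lat(left) -22.3
wall top front [ 492.  -116.9   50. ] along 49.4 lat(left) -0.9
wall rear [ 492.3 -121.    50. ] along 45.3 lat(left) -0.9
railL [453.2 -64.6  18. ] along 105.1 lat(left) 32.9
railR [520.9 -58.3  18. ] along 105.1 lat(left) -35.1
railL [ 461.5 -169.3   18. ] along 0.0 lat(left) 34.3
railR [ 532.7 -162.8   18. ] along -0.1 lat(left) -37.2
nose [488.8 -99.5 152.5] along 67.0 lat(left) 0.6
hexfront centre [ 489.9 -111.7  165.5] along 54.8 lat(left) 0.7
hexback [ 492.1 -130.4  165.5] along 36.0 lat(left) 0.2
tube l [ 480.8 -149.2  152.5] along 18.3 lat(left) 13.2
tube r [ 506.3 -146.9  152.5] along 18.2 lat(left) -12.4
noseL [ 483.2 -104.8  152.5] along 62.3 lat(left) 6.7
noseR [ 495.2 -103.7  152.5] along 62.2 lat(left) -5.3
152.4528149498454
```

Call:
arm_command(deltas="44 0.7 0 0 0 0 20; 43.5 0.7 0 0 0 0 20; 0 0 40 0 0 0 20; 0 0 40 0 0 0 20; 0 0 15 0 0 0 20")

```text
time_s: 6.58
ee_pos: [487.5, -78.5, 45.5]
ee_rot: [-179.8, -0.1, 95.3]
force: [0.5, 0.5, -1.7]
gripper_width: 25.2
```

Call:
arm_command(deltas="0 0 0 0 0 0 20; 0 0 0 0 0 0 20; 0 0 0 0 0 0 20")

```text
time_s: 6.95
ee_pos: [489.6, -79.7, 48.7]
ee_rot: [179.8, 0.0, 95.2]
force: [-0.3, -0.1, -1.3]
gripper_width: 25.4
```

Run:
```python
from h import *
s=state();d=s["ee_pos"]-np.array([495.62,-166.18,141.85]);u=np.r_[np.cos(np.radians(95.3)),np.sin(np.radians(95.3))]
print(s["time_s"],s["ee_pos"],s["ee_rot"],s["force"],"along",d[:2]@u,"left",d[:2]@np.r_[-u[1],u[0]])
```

```text
6.95 [489.61941193 -79.66242195  48.70719272] [1.79841783e+02 4.89804900e-02 9.51896107e+01] [-0.27602454 -0.07264661 -1.30063659] along 86.70196713541547 left -2.0167457670687825
```

Call:
arm_command(deltas="0.8 -0.5 8 0 0 0 20; 0 0 5 0 0 0 20; 0 0 2 0 0 0 20; 0 0 0 0 0 0 20; 0 0 0 0 0 0 20")

```text
time_s: 7.58
ee_pos: [487.9, -78.6, 32.4]
ee_rot: [-180.0, 0.0, 95.2]
force: [0.1, 0.4, -1.6]
gripper_width: 25.4
```

Call:
arm_command(deltas="0 0 1 0 0 0 20; 0 0 0 0 0 0 20")

```text
time_s: 7.82
ee_pos: [488.5, -78.7, 31.7]
ee_rot: [179.9, 0.0, 95.2]
force: [0.9, 0.3, -1.0]
gripper_width: 25.4
```

Call:
arm_command(deltas="0 0 1 0 0 0 20; 0 0 0 0 0 0 20")

```text
time_s: 8.07
ee_pos: [488.7, -78.6, 31.4]
ee_rot: [179.9, 0.0, 95.2]
force: [0.1, 0.4, 5.4]
gripper_width: 25.6
```

Call:
arm_command(deltas="0 0 -0.3 0 0 0 40; 0 0 0 0 0 0 45; 0 0 0 0 0 0 50; 0 0 0 0 0 0 50; 0 0 0 0 0 0 50")

```text
time_s: 8.7
ee_pos: [487.9, -78.6, 30.6]
ee_rot: [-180.0, 0.0, 95.2]
force: [1.0, -0.1, -0.0]
gripper_width: 50.0
```

Call:
arm_command(deltas="0 0 -10 0 0 0 60; 0 0 -30 0 0 0 60; 0 0 -40 0 0 0 60; 0 0 -30 0 0 0 60; -45 0 0 0 0 0 60")

```text
time_s: 9.32
ee_pos: [493.9, -122.6, 144.3]
ee_rot: [179.6, 0.1, 95.4]
force: [0.8, -0.9, -0.8]
gripper_width: 59.6
```

Call:
arm_command(deltas="-45 0 0 0 0 0 60; 0 0 0 0 0 0 60; 0 0 0 0 0 0 60; 0 0 0 0 0 0 60")

```text
time_s: 9.82
ee_pos: [495.9, -167.3, 140.9]
ee_rot: [-180.0, -0.0, 95.3]
force: [0.2, 0.9, 0.7]
gripper_width: 60.3
```

Run:
```python
from h import *
import pickle
s=state();print(s["time_s"],s["ee_pos"],s["ee_rot"],s["force"]);f=save("wrist","pics/w3.png");pickle.dump({k:s[k] for k in("ee_pos","ee_rot")},open("w3.pkl","wb"))
g=f[0:260,190:450,::-1]
cv2.imwrite("pics/w3b.png",cv2.convertScaleAbs(cv2.resize(g,None,fx=2.3,fy=2.3,interpolation=cv2.INTER_CUBIC),alpha=1.3))
```

```text
9.825 [ 495.89007079 -167.28339233  140.85395504] [-1.79985333e+02 -1.64952115e-02  9.52641580e+01] [0.22053264 0.88816407 0.72814886]
```

View pics/w3b.png

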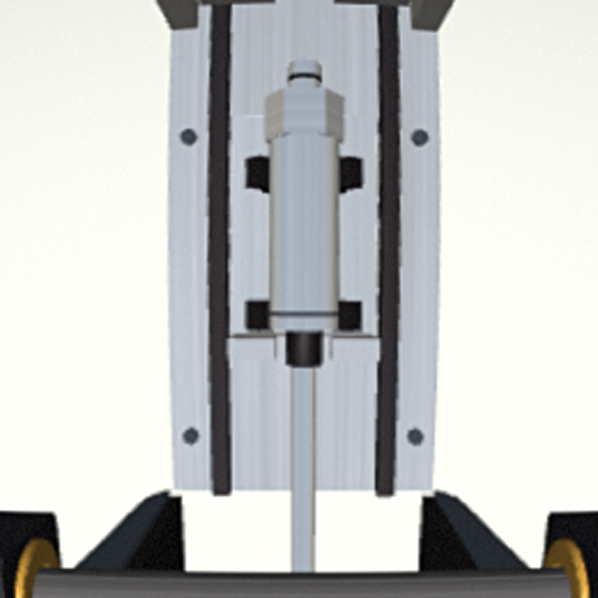

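The transmitter is seated: the tube lies aligned in both V-blocks, with its rear at crop row 331, just ahead of the wall at row 336. The nose is at (305,62), and the rod runs back at column 303. Next I go behind the knob with the fingers shut.

Call:
arm_command(deltas="-40 0 0 0 0 0 30; -50 0 0 0 0 0 0; -50 0 0 0 0 0 0; -25 0 0 0 0 0 0; 0 0 0 0 0 0 0")

```text
time_s: 10.5
ee_pos: [511.1, -333.0, 140.4]
ee_rot: [-180.0, -0.0, 95.1]
force: [0.7, -0.3, -1.0]
gripper_width: 13.1
```

Call:
arm_command(deltas="0 0 40 0 0 0 0; 0 0 40 0 0 0 0; 0 0 25 0 0 0 0; 0 0 8 0 0 0 0; 0 0 0 0 0 0 0")

```text
time_s: 11.12
ee_pos: [511.3, -331.5, 28.0]
ee_rot: [-180.0, -0.0, 95.3]
force: [-0.4, 0.0, -0.2]
gripper_width: 0.3
```

```bash
cat >> h.py <<'E'
U=np.r_[np.cos(np.radians(95.3)),np.sin(np.radians(95.3))];N=np.r_[-U[1],U[0]];C0=np.array([488.3,-76.3])
def rel(s=None):
    s=s or state();d=np.array(s["ee_pos"])[:2]-C0
    print(s["time_s"],"along",round(d@U,1),"left",round(d@N,1),"z",round(s["ee_pos"][2],1),"yaw",round(s["ee_rot"][2],2),"F",round(s["force"][:2]@U,2),s["force"].round(1),s["gripper_width"])
E
python3 - <<'E'
from h import *
rel()
E
```

```text
11.125 along -256.3 left 0.7 z 28.0 yaw 95.26 F 0.05 [-0.4  0.  -0.2] 0.28931972109768395
```

Call:
arm_command(deltas="12 0 0 0 0 0 0; 8 0 0 0 0 0 0; 4 0 0 0 0 0 0; 4 0 0 0 0 0 0; 4 0 0 0 0 0 0")

```text
time_s: 11.75
ee_pos: [508.6, -301.3, 28.1]
ee_rot: [179.9, 0.1, 95.2]
force: [0.1, -3.5, 1.0]
gripper_width: 0.3
```

Call:
arm_command(deltas="8 0 0 0 0 0 0; 8 0 0 0 0 0 0; 8 0 0 0 0 0 0; 8 0 0 0 0 0 0; 8 0 0 0 0 0 0")

```text
time_s: 12.38
ee_pos: [504.7, -260.5, 27.9]
ee_rot: [180.0, 0.0, 95.2]
force: [-0.3, -3.3, 1.4]
gripper_width: 0.4
```

Run:
```python
from h import *
rel()
```

```text
12.375 along -184.9 left 0.7 z 27.9 yaw 95.22 F -3.26 [-0.3 -3.3  1.4] 0.4074111150631262
```

Call:
arm_command(deltas="8 0 0 0 0 0 0; 8 0 0 0 0 0 0; 8 0 0 0 0 0 0; 8 0 0 0 0 0 0; 8 0 0 0 0 0 0")

```text
time_s: 13.0
ee_pos: [501.0, -220.6, 27.8]
ee_rot: [180.0, 0.0, 95.2]
force: [1.1, -2.9, 1.8]
gripper_width: 0.5
```

Call:
arm_command(deltas="8 0 0 0 0 0 0; 8 0 0 0 0 0 0; 8 0 0 0 0 0 0; 8 0 0 0 0 0 0; 8 0 0 0 0 0 0")

```text
time_s: 13.62
ee_pos: [497.2, -180.6, 27.7]
ee_rot: [-180.0, -0.0, 95.2]
force: [-0.3, -3.9, 2.6]
gripper_width: 0.3
```

Call:
arm_command(deltas="8 0 0 0 0 0 0; 8 0 0 0 0 0 0; 8 0 0 0 0 0 0; 8 0 0 0 0 0 0; 8 0 0 0 0 0 0")

```text
time_s: 14.25
ee_pos: [493.5, -140.8, 27.7]
ee_rot: [-180.0, 0.0, 95.2]
force: [-1.0, -4.3, 1.9]
gripper_width: 0.7
```

Run:
```python
from h import *
rel()
f=save("scene","pics/s1.png")
```

```text
14.25 along -64.7 left 0.8 z 27.7 yaw 95.2 F -4.19 [-1.  -4.3  1.9] 0.6700236874985306
```

Call:
arm_command(deltas="6 0 0 0 0 0 0; 6 0 0 0 0 0 0; 6 0 0 0 0 0 0; 5 0 0 0 0 0 0; 4 0 0 0 0 0 0")

```text
time_s: 14.92
ee_pos: [491.0, -114.1, 27.6]
ee_rot: [-180.0, -0.0, 95.2]
force: [0.5, -3.1, -1.5]
gripper_width: 0.3
```

Call:
arm_command(deltas="2 0 0 0 0 0 0; 2 0 0 0 0 0 0; 2 0 0 0 0 0 0; 2 0 0 0 0 0 0")

```text
time_s: 15.42
ee_pos: [490.4, -106.4, 27.7]
ee_rot: [-180.0, -0.0, 95.2]
force: [-0.5, -2.1, -0.4]
gripper_width: 0.4
```

Call:
arm_command(deltas="1.5 0 0 0 0 0 0; 1.5 0 0 0 0 0 0; 1.5 0 0 0 0 0 0")

```text
time_s: 15.8
ee_pos: [490.1, -101.9, 27.7]
ee_rot: [-180.0, 0.0, 95.2]
force: [0.1, -2.7, -0.8]
gripper_width: 0.8
```

Call:
arm_command(deltas="1.5 0 0 0 0 0 0; 1.5 0 0 0 0 0 0; 1.5 0 0 0 0 0 0")

```text
time_s: 16.18
ee_pos: [489.8, -97.7, 27.8]
ee_rot: [180.0, 0.0, 95.2]
force: [-0.1, -3.9, -0.7]
gripper_width: 0.6
```

Call:
arm_command(deltas="1.4 0 0 0 0 0 0; 1.4 0 0 0 0 0 0; 1.2 0 0 0 0 0 0")

```text
time_s: 16.55
ee_pos: [490.1, -94.9, 28.0]
ee_rot: [179.9, 0.2, 95.3]
force: [-0.2, -11.5, -1.9]
gripper_width: 0.4
```

Call:
arm_command(deltas="1 0 0 0 0 0 0; 1 0 0 0 0 0 0; 1 0 0 0 0 0 0")

```text
time_s: 16.92
ee_pos: [490.1, -92.5, 28.1]
ee_rot: [179.9, 0.2, 95.3]
force: [1.2, -10.5, -0.8]
gripper_width: 0.3
```

Call:
arm_command(deltas="0.7 0 0 0 0 0 0; 0.5 0 0 0 0 0 0")

```text
time_s: 17.18
ee_pos: [490.0, -91.2, 28.1]
ee_rot: [179.9, 0.2, 95.3]
force: [0.4, -10.9, -0.1]
gripper_width: 0.6
```

Call:
arm_command(deltas="0.6 0 0 0 0 0 0; 0.4 0 0 0 0 0 0")

```text
time_s: 17.42
ee_pos: [489.9, -90.3, 28.1]
ee_rot: [179.9, 0.2, 95.3]
force: [1.0, -10.3, -2.1]
gripper_width: 0.6
```

Call:
arm_command(deltas="0.5 0 0 0 0 0 0; 0 0 0 0 0 0 0")

```text
time_s: 17.68
ee_pos: [489.9, -89.7, 28.1]
ee_rot: [179.9, 0.2, 95.3]
force: [1.8, -9.8, -0.9]
gripper_width: 0.3
```

Call:
arm_command(deltas="0.5 0 0 0 0 0 0; 0 0 0 0 0 0 0")

```text
time_s: 17.92
ee_pos: [489.8, -89.2, 28.1]
ee_rot: [179.9, 0.2, 95.3]
force: [0.2, -10.9, -0.9]
gripper_width: 0.3
```

Call:
arm_command(deltas="0.5 0 0 0 0 0 0; 0 0 0 0 0 0 0")

```text
time_s: 18.18
ee_pos: [489.8, -88.9, 28.1]
ee_rot: [179.9, 0.2, 95.3]
force: [1.5, -10.9, -1.1]
gripper_width: 0.2
```

Call:
arm_command(deltas="0.4 0 0 0 0 0 0; 0 0 0 0 0 0 0")

```text
time_s: 18.42
ee_pos: [489.9, -88.8, 28.2]
ee_rot: [179.9, 0.3, 95.3]
force: [0.6, -12.4, -0.9]
gripper_width: 0.6
```

Run:
```python
from h import *
rel()
```

```text
18.425 along -12.6 left -0.5 z 28.2 yaw 95.32 F -12.4 [  0.6 -12.4  -0.9] 0.5519597168965757
```

Call:
arm_command(deltas="0.4 0 0 0 0 0 0; 0 0 0 0 0 0 0")

```text
time_s: 18.68
ee_pos: [490.1, -88.8, 28.2]
ee_rot: [179.8, 0.3, 95.3]
force: [0.4, -14.5, -1.0]
gripper_width: 0.3
```

Bottomed: two 0.4 mm steps raised the force to 14.5 N without moving. Backing off now, then a check.

Call:
arm_command(deltas="-2 0 0 0 0 0 0; -6 0 0 0 0 0 0; -12 0 0 0 0 0 0; -25 0 0 0 0 0 0; -25 0 0 0 0 0 0")

```text
time_s: 19.3
ee_pos: [495.0, -156.5, 27.8]
ee_rot: [-180.0, -0.0, 95.2]
force: [0.1, -0.0, -0.8]
gripper_width: 0.8
```

Call:
arm_command(deltas="0 0 -40 0 0 0 0; 0 0 -50 0 0 0 0; -50 0 -50 0 0 0 0; -50 0 0 0 0 0 0; -50 0 0 0 0 0 0")

```text
time_s: 19.92
ee_pos: [508.3, -301.0, 163.0]
ee_rot: [179.9, 0.0, 95.2]
force: [0.2, -0.3, 0.5]
gripper_width: 0.2
```

Call:
arm_command(deltas="0 0 0 0 0 0 0; 0 0 0 0 0 0 0; 0 0 0 0 0 0 0; 0 0 0 0 0 0 0")

```text
time_s: 20.42
ee_pos: [508.1, -298.3, 162.1]
ee_rot: [-180.0, -0.0, 95.3]
force: [0.1, 1.0, -0.3]
gripper_width: 0.7
```

Run:
```python
from h import *
rel()
f=save("scene","pics/s2.png");g=f[110:230,200:500,::-1]
b=save("top","pics/t2.png")[165:305,170:450,::-1]
g=cv2.convertScaleAbs(cv2.resize(g,(700,280),interpolation=cv2.INTER_CUBIC),alpha=1.8)
b=cv2.convertScaleAbs(cv2.resize(b,(600,300),interpolation=cv2.INTER_CUBIC),alpha=1.8)
o=np.zeros((590,700,3),np.uint8);o[:280]=g;o[285:585,:600]=b;cv2.imwrite("pics/end.png",o)
```

```text
20.425 along -222.9 left 0.8 z 162.1 yaw 95.28 F 0.97 [ 0.1  1.  -0.3] 0.6895722616187464
```

View pics/end.png

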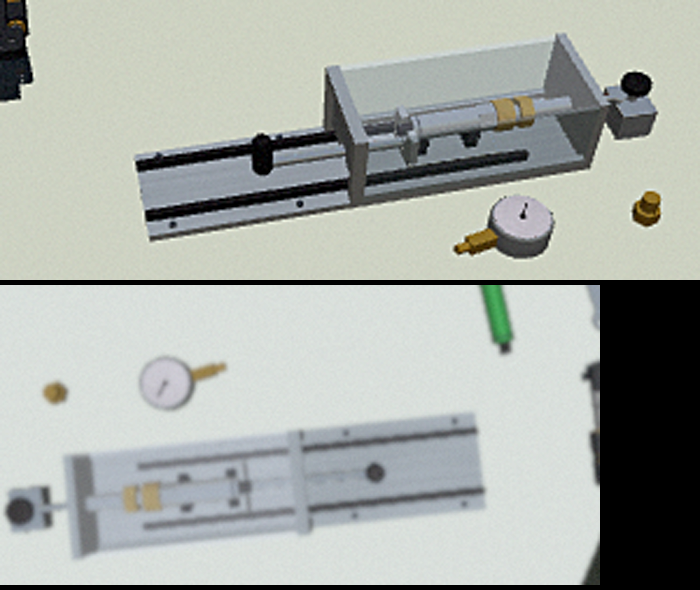

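The end views show the carrier inside the guard with its wall at (410,130), the hexagon against the brass sleeve at (500,115), and the knob out in the lane at (262,155). No raised flap shows inside the box, and the gauge and adapter are where they were.

```bash
python3 -c "
from h import *
job_done()"
```

```text
the job is handed in; nothing more can be done
```

The steel transmitter is in the V-blocks, nose forward. The carrier has pushed it through the flap and driven the sleeve home, and I handed the job in at about 20 s of the 72 s allowed.

- **Placing:** the wrist picture after release showed the tube aligned in both V-blocks, about 2–3 mm ahead of the end wall.
- **Sleeve:** I pushed from behind the knob with shut fingers. The push took about 3–4 N before the sleeve and 10–11 N over about 6–7 mm of sleeve travel. At the stop, two 0.4 mm steps raised it to 14.5 N with no movement, so I backed off. Less sliding friction, that puts roughly 11 N on the sleeve.
- **Final view:** the carrier is inside the guard, its rear end about 58 mm past the gate by my estimate, against the 50 mm needed. The transmitter is against the sleeve, and the dial gauge and adapter look unmoved. The arm is clear and reads no force.
- **Less certain:** the flap's angle could not be measured. I judged it shut because nothing raised shows in the box and the carrier is past the 50 mm point. I did not check the wrench's position again, but the arm never went near it.
- **Disagreement:** my first estimate of the carrier's position, taken from the knob, was about 5 mm off the wrist view. The cause was the height I assumed for the knob's image, and I used the wrist value.

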